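# Shim the short foot of the rocking dye-pot stand

## Task

The pot stand rocks because the foot under its corner with the white dot is too short. Slide the flat wooden shim under that foot first and let go of it, then slide the orange tapered shim in on top of it, pushing gently and only until the foot just bears firmly on it, without forcing it or jacking the stand up, and let go. Finally press down on that corner with the closed fingers, with about a kilo's weight, to prove that it no longer rocks, and leave everything standing so, the stand where it was and the bowl, dipper and jar untouched.

Things in the scene. Friction and masses are not known exactly. Their poses are not given: they have to be found in the camera images.
- stand: Dye-pot stand, 5 kg, loose: brown top 240 mm square, upper face 75 mm above the counter, free below 40 mm. Four dome feet (radius 14) at x, y = +-100 mm. Blue lidded pot fixed on it (radius 73, top 196 mm up, 20 mm off the middle, away from the short foot). Origin: middle at counter height; x, y along the sides. The foot at (+100,-100) ends 12 to 20 mm above the counter (varies, not given).
- corner (a point): White dot on the stand's top, 75 mm up, exactly above the short foot's centre, 20 mm in from both edges; press here. Axes as the stand. Unshimmed, 3 to 7 N here tips the stand down onto the short foot; let go, it rocks back level on its three other feet. The shims go in under the stand's -y edge, along its +y, noses first.
- packer_tab (a point): Flat shim: centre of its grip tab, 30 mm above its underside. Light wood plate 40 (x) x 182 (y) x 8 mm, 75 g, flat on the counter; the tab (14 x 16 mm, white top, up to 50 mm) stands at the tail. +y points to the nose, whose end is 174 mm ahead of this point. In place, the foot's centre is about 152 mm (134 to 166) ahead of this point, which leaves room for the tapered shim.
- wedge_tab (a point): Orange tapered shim: centre of its grip tab, 36 mm above its flat underside. 36 (x) x 110 (y) mm, 60 g, lies on the counter; the tab (14 x 16 mm, up to 52 mm) stands at the tail. +y points to the nose. On the flat shim it meets the foot with the foot's centre 53 to 93 mm ahead of this point; then the push rises by several N per mm. A push of 4 to 6 N seats it; 10 N on the foot is forcing.
- wedge_nose (a point): Tip of the orange tapered shim's nose, on its underside, 102 mm ahead of its tab's centre. The shim is 2 mm thick here and rises by 1 mm in 5 mm, to 14 mm thick 60 mm behind the nose, then level to the tail.
- bowl: Green bowl, radius 55 mm, 50 mm high, a bystander. Origin: middle of its underside.
- dipper: Red plastic dipper, cup radius 48 mm, 60 mm high, with a handle 160 mm long along its +y, a bystander. Origin: middle of its underside.
- dyejar: Blue ceramic jar, radius 32 mm, 75 mm high, a bystander. Origin: middle of its underside.
Things that resemble listed ones, but are neither listed nor needed, are in the scene too. Of the things that look like the part that bears wedge_tab, the smallest one is meant. What is shaped like the part that bears packer_tab but green is not meant.

How it is judged:
By the outcome, as a careful person would: the job done as asked, in the order asked, and still so for the second after the job is handed in, with the robot touching nothing.
It also fails if it takes over 70 s, if anything falls off the work surface, if the arm or the gripper's body presses on something with over 40 N, if the wrist force passes 120 N, or if a joint passes its speed limit or range.

## Robot

A 7-joint arm with a two-finger parallel gripper is mounted at the origin on the work surface. World frame = base frame: x ahead of the robot, y to its left, z up, the work surface at z = 0. Lengths are in m, angles in rad, forces in N, time in s.
With the tool pointing down it reaches from about 0.4 to 0.875 m from the base axis. Payload 19.3 kg.
Tool frame: the origin (TCP) lies at the centre of the arm's flange, where the gripper is bolted on; the fingertips stand 173 mm ahead of it and the grasp point (between the pads) lies 155 mm ahead of it (ctrl.tcp_to_tips is the z of the fingertips in the tool frame, in m); z points along the fingers, y is the direction in which the jaws open and shut (so a half turn about z gives the same grasp; the last joint's range is limited). The gripper opens to 85 mm and grips with 20 to 120 N. Pads are 22 mm wide; open, the fingers measure 114 mm over their backs; the gripper's body (76 mm by 85 mm) begins 54 mm behind the grasp point. The pads swing forward as they close: fully open they stand 13 mm farther back than shut.
Start: joints at [1.046, 0.521, -0.036, 1.599, 0.021, 1.021, -0.113], TCP at [0.275, -0.561, 0.405] pointing down, gripper open.
Joint ranges: [-2.91, 2.91], [-0.3, 2.13], [-1.5, 1.42], [0.17, 2.43], [-1.26, 4.41], [0.16, 1.93], [-2.52, 2.52]. Speed limits (rad/s): [1.89, 1.89, 2.39, 2.39, 3.01, 3.01, 3.01].

## Interface

Orientations are given as a rotation vector (axis times angle).
In Python, from cell import status, viewer, ctrl gives the robot as it stands. The module is installed in compiled form; this text tells all that it offers.
- The arm moves only by the tool play_rows, never from a script. Its argument "motion" is one flat list of numbers, 7 for each row, row after row: the shift along the world's x, y, z in mm, then the turn, a rotation vector about the world's x, y, z in rad, then the gripper's target within -1 to 1 (shut at 1, half-way at 0, fully open at -1). In form: [dx, dy, dz, wx, wy, wz, jaw, dx, dy, dz, wx, wy, wz, jaw, ...]. A call has 1 to 10 rows; each row shifts and turns the commanded pose from where the row before left it; what a row does not reach is not made up. A row lasts 1/10 s, in which the tool goes at most 50 mm and 8.59 degrees, less where a joint would pass 70% of its speed; a pose out of reach is approached as far as the arm can. A call with a gripper value outside its range is refused whole. The fingers move at their own pace and stop on an object; "newtons" is the grip in N (left out, the last holds). Time passes only in rows, so rows that do not move let the fingers close. It gives the time, the measured TCP pose, the force and the opening at its end, in the units of the state.
- status.observe(): the state, without advancing time (a new reading comes with each control period).
- viewer.grab_frame(name): name is "scene" or "top"; returns the picture (420x560x3 uint8, blue, green, red); there is no depth.
- viewer.calibration(name): a dict with "fx", "fy", "cx", "cy" (pixels), "cam_to_world" (4x4, takes a point from camera to world coordinates). Camera axes: x right, y up, looking along -z (the intrinsics and any distortion apply to the point x, -y, -z); pixel columns grow to the right and rows downward; lengths in m; the calibration is good to about 2 mm. A picture is of the moment at which its call begins. calibration takes no time and is no camera call.
- ctrl.hand_in(): hands the job in, once; it reports no verdict.
The state is a dict: "time": time; "qpos": joint angles; "qvel": joint speeds; "effort": joint torques, N m; "tcp_pos": TCP position; "orientation": TCP orientation; "force": force on the tool from outside, world axes, zero at the start; "wrist_torque": the same for the moment, N m; "gripper_width": finger opening in m.
Only numpy, scipy, OpenCV 4.12 (cv2) and the standard library are available. Lean on these libraries where they do the work, as an engineer would, in place of code of your own. Each camera call takes 0.05 s, during which the arm holds its last target.

## Working session

There is one attempt and no reset: what is moved stays moved. The work goes in short steps, Python scripts to look and compute and a tool call to move; the robot and the scene stay as the last step left them, time stands still between calls to the robot, and variables do not carry over. Pictures are saved under pics/ and viewed, and the job is handed in when it is done.

Besides the shell and the picture viewer there is one more tool, called in YAML: its name, and indented under it one key for each argument. play_rows: Moves the arm, as the interface text tells. Its arguments: {"type":"object","properties":{"motion":{"type":"array","items":{"type":"number"}},"newtons":{"type":"number"}},"required":["motion"]}

```bash
mkdir -p pics; ls
python3 - <<'E'
from cell import status, viewer, ctrl
import cv2,numpy as np
s=status.observe();print(s, ctrl.tcp_to_tips)
for n in("scene","top"):
    im=viewer.grab_frame(n);cv2.imwrite(f"pics/{n}0.png",im)
    c=viewer.calibration(n);print(n,c)
E
```

```text
pics
{'time': 0.0, 'qpos': array([ 1.04576861,  0.52204285, -0.0363055 ,  1.59998233,  0.02120487,
        1.02109625, -0.11283712]), 'qvel': array([-0.0005505 , -0.00043154,  0.00032405, -0.0012291 , -0.00044478,
       -0.00027392,  0.00090922]), 'effort': array([-1.18580650e-03, -9.27086091e+01,  1.97972618e+00, -3.69924116e+01,
        1.79553987e-02,  8.21355439e-03,  1.04589310e-04]), 'tcp_pos': array([ 0.27447993, -0.56135857,  0.40411709]), 'orientation': array([-3.05966714e+00, -7.07956102e-01,  5.50376458e-04]), 'force': array([-0.98256621,  0.01018473, -0.73842173]), 'wrist_torque': array([-0.02101592,  0.01123789,  0.02090832]), 'gripper_width': 0.08535995582114671} 0.1734
scene {'fx': 476.0429678361105, 'fy': 476.0429678361105, 'cx': 282.39925847448467, 'cy': 209.48731657697235, 'cam_to_world': array([[ 0.74560659, -0.46351205,  0.47877697,  1.32190259],
       [ 0.66623164,  0.50301191, -0.55055828, -1.01360845],
       [ 0.01435988,  0.72947625,  0.68385539,  1.20516244],
       [ 0.        ,  0.        ,  0.        ,  1.        ]])}
top {'fx': 506.93243371062994, 'fy': 506.93243371062994, 'cx': 279.2347044636099, 'cy': 204.55153819589617, 'cam_to_world': array([[ 2.95433259e-02,  9.95477135e-01, -9.02910105e-02,
         3.84411339e-01],
       [-9.99562540e-01,  2.95477483e-02, -1.28799186e-03,
        -1.13043796e-01],
       [ 1.38572961e-03,  9.02895633e-02,  9.95914592e-01,
         1.38544572e+00],
       [ 0.00000000e+00,  0.00000000e+00,  0.00000000e+00,
         1.00000000e+00]])}
```

View pics/scene0.png

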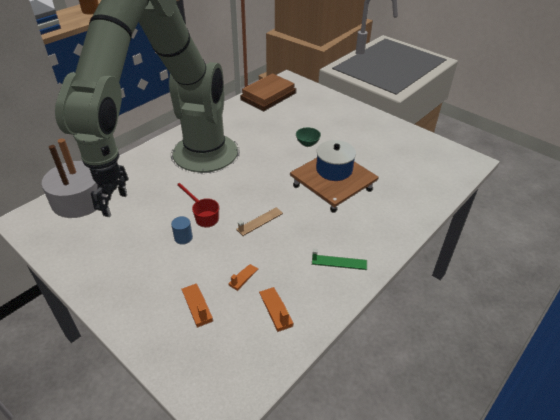

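View pics/top0.png

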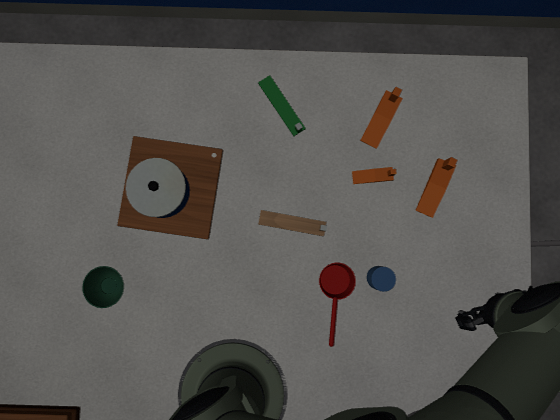

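The scene view shows the smallest orange shim at about (243,277) and the light wood plate at (260,222), with the stand at (334,177). In the top view the white dot is at (214,155). It marks the right/upper corner, so the stand's +y points left in the picture. There are three orange shims in the top view: (382,118), (437,187) and (374,176). The last is clearly the smallest, so it is the one meant. Of the two plates, the wood one at (293,223) fits, and the green one at (282,106) is excluded.

```bash
cat > h.py <<'E'
import cv2,numpy as np
from cell import status,viewer,ctrl
def ray(n,uv):
    c=viewer.calibration(n);T=np.array(c["cam_to_world"])
    d=np.array([(uv[0]-c["cx"])/c["fx"],-(uv[1]-c["cy"])/c["fy"],-1.])
    return T[:3,3],T[:3,:3]@d
def onz(n,uv,z):
    o,d=ray(n,uv);return o+d*(z-o[2])/d[2]
def proj(n,p):
    c=viewer.calibration(n);T=np.linalg.inv(np.array(c["cam_to_world"]))
    q=T[:3,:3]@np.array(p)+T[:3,3];return np.array([c["cx"]+c["fx"]*q[0]/-q[2],c["cy"]+c["fy"]*q[1]/q[2]])
def tri(a,b):
    (o1,d1),(o2,d2)=ray("top",a),ray("scene",b)
    A=np.stack([d1,-d2],1);t=np.linalg.lstsq(A,o2-o1,rcond=None)[0]
    p,q=o1+d1*t[0],o2+d2*t[1];return (p+q)/2,np.linalg.norm(p-q)
E
python3 - <<'E'
from h import *
t=cv2.imread("pics/top0.png");s=cv2.imread("pics/scene0.png")
def crop(im,x,y,w,h,k): return cv2.resize(im[y:y+h,x:x+w],None,fx=k,fy=k,interpolation=cv2.INTER_CUBIC)
a=crop(t,250,150,160,100,5)
cv2.imwrite("pics/c1.png",a)
b=crop(s,220,190,130,110,5);cv2.imwrite("pics/c2.png",b)
cv2.imwrite("pics/c3.png",crop(t,110,125,120,125,4))
cv2.imwrite("pics/c4.png",crop(s,280,135,110,80,6))
E
```

```text
(no output)
```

View pics/c1.png

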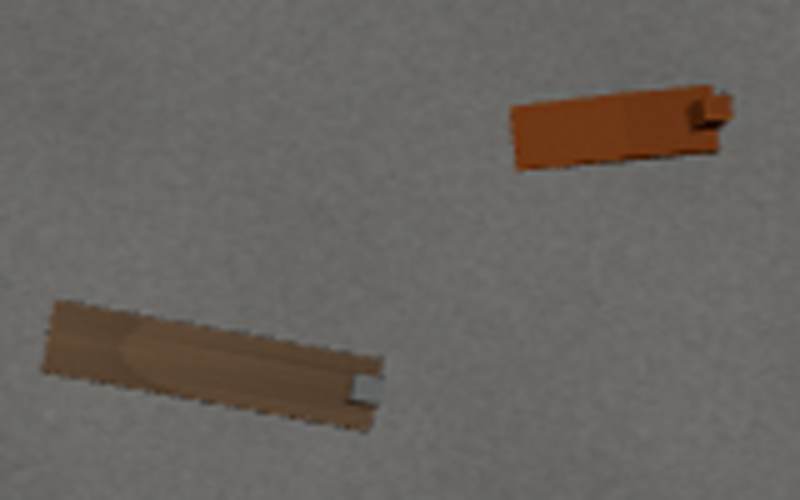

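View pics/c2.png

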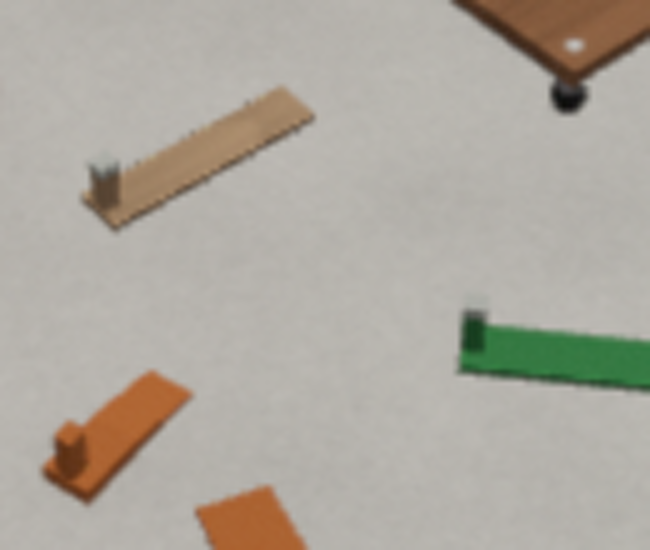

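View pics/c3.png

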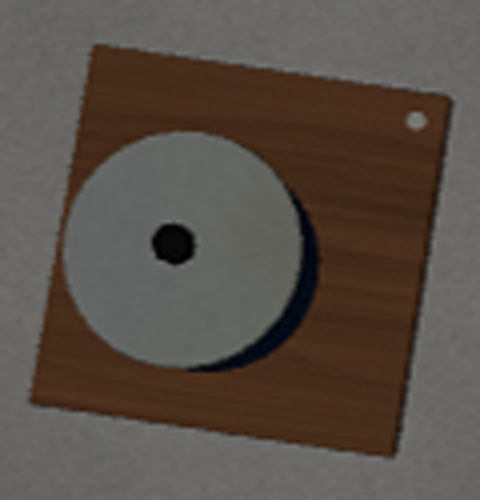

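View pics/c4.png

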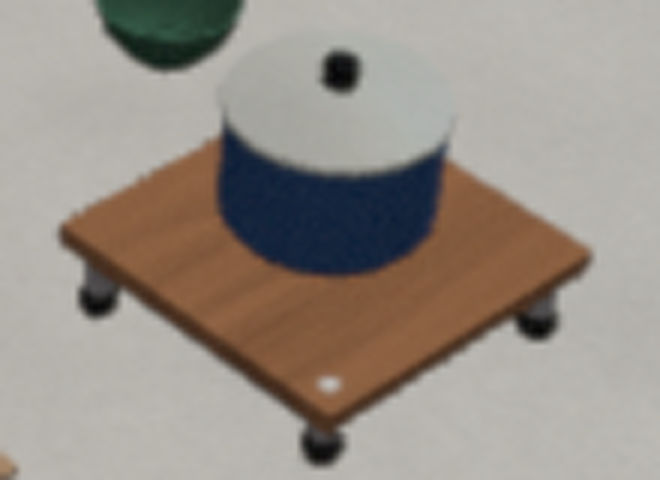

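The crops confirm both choices. The light wood plate has its white-topped tab at top (323.4,228) and its nose at about (260,217). The small orange shim has its tab at (393,172) and its nose at (353,177). The dot is at (214,155) top and (335,199) scene. Next I measure with masks.

```bash
cat > m.py <<'E'
from h import *
def quad(m):
    c=max(cv2.findContours(m,cv2.RETR_EXTERNAL,cv2.CHAIN_APPROX_NONE)[0],key=cv2.contourArea)
    return cv2.boxPoints(cv2.minAreaRect(c)),c
def mask(im,roi,f):
    x,y,w,h=roi;hsv=cv2.cvtColor(im,cv2.COLOR_BGR2HSV);m=np.zeros(im.shape[:2],np.uint8)
    m[y:y+h,x:x+w]=f(hsv[y:y+h,x:x+w].astype(int)).astype(np.uint8)*255;return m
def cen(m):
    M=cv2.moments(m,True);return np.array([M['m10'],M['m01']])/M['m00']
E
python3 - <<'E'
from m import *
np.set_printoptions(precision=4,suppress=True)
t=cv2.imread("pics/top0.png");s=cv2.imread("pics/scene0.png")
br=lambda h:(h[...,1]>80)&(h[...,0]<25)
def rep(name,roi,z,f=br):
    m=mask(t,roi,f);q,c=quad(m);w=np.array([onz("top",p,z)[:2] for p in q])
    print(name,"ctr",w.mean(0),"sides",[round(np.linalg.norm(w[i]-w[(i+1)%4])*1e3,1) for i in range(4)]);
    for i in range(2):
        d=w[i+1]-w[i];print("   edge ang",np.degrees(np.arctan2(d[1],d[0])))
    return w
rep("stand",(110,125,120,125),.075)
rep("packer",(250,200,85,45),.008)
rep("wedge",(345,160,60,30),.010)
# dot
wt=lambda h:(h[...,1]<60)&(h[...,2]>110)
d1=cen(mask(t,(208,149,13,13),wt)); 
d2=cen(mask(s,(328,193,14,11),lambda h:(h[...,1]<50)&(h[...,2]>160)))
print("dot",d1,d2,onz("top",d1,.075),onz("scene",d2,.075),tri(d1,d2))
# packer tab top pixels
hs=cv2.cvtColor(t,cv2.COLOR_BGR2HSV)
for y in range(222,237): print(y,[tuple(hs[y,x][1:]) for x in range(316,331)])
E
```

```text
stand ctr [0.5413 0.1752] sides [np.float64(240.9), np.float64(242.6), np.float64(240.2), np.float64(238.7)]
   edge ang -5.650336380778294
   edge ang -97.37623790436048
packer ctr [ 0.4608 -0.147 ] sides [np.float64(39.4), np.float64(180.2), np.float64(39.3), np.float64(179.7)]
   edge ang -8.49767716807428
   edge ang -98.73535629741197
wedge ctr [ 0.5983 -0.3685] sides [np.float64(121.7), np.float64(38.2), np.float64(121.4), np.float64(38.1)]
   edge ang -82.2336853704338
   edge ang -173.53645023756096
dot [213.75   154.6667] [334.5 198.5] [0.6292 0.0639 0.075 ] [0.6292 0.065  0.075 ] (array([0.6294, 0.0641, 0.0756]), np.float64(0.0006939825073231066))
222 [(np.uint8(108), np.uint8(85)), (np.uint8(111), np.uint8(85)), (np.uint8(111), np.uint8(87)), (np.uint8(111), np.uint8(85)), (np.uint8(114), np.uint8(83)), (np.uint8(114), np.uint8(85)), (np.uint8(112), np.uint8(84)), (np.uint8(120), np.uint8(83)), (np.uint8(114), np.uint8(83)), (np.uint8(109), np.uint8(82)), (np.uint8(54), np.uint8(90)), (np.uint8(7), np.uint8(110)), (np.uint8(9), np.uint8(110)), (np.uint8(9), np.uint8(108)),
[... 5794 characters left out ...]
), (np.uint8(89), np.uint8(89)), (np.uint8(16), np.uint8(93)), (np.uint8(7), np.uint8(109)), (np.uint8(12), np.uint8(107)), (np.uint8(7), np.uint8(105)), (np.uint8(10), np.uint8(104)), (np.uint8(10), np.uint8(103)), (np.uint8(10), np.uint8(107))]
236 [(np.uint8(7), np.uint8(110)), (np.uint8(7), np.uint8(109)), (np.uint8(7), np.uint8(107)), (np.uint8(5), np.uint8(105)), (np.uint8(7), np.uint8(105)), (np.uint8(8), np.uint8(99)), (np.uint8(10), np.uint8(79)), (np.uint8(9), np.uint8(86)), (np.uint8(7), np.uint8(110)), (np.uint8(9), np.uint8(109)), (np.uint8(9), np.uint8(108)), (np.uint8(9), np.uint8(108)), (np.uint8(10), np.uint8(106)), (np.uint8(9), np.uint8(108)), (np.uint8(7), np.uint8(109))]
```

Run:
```python
from m import *
np.set_printoptions(precision=4,suppress=True)
k=lambda x,y:np.array([250+x/5-.4,150+y/5-.4]); ks=lambda x,y:np.array([220+x/5-.4,190+y/5-.4])
nose=onz("top",(k(512,107)+k(517,170))/2,.002)
e1=onz("top",k(715,87),.014);e2=onz("top",k(718,152),.014); n1=onz("top",k(512,107),.002);n2=onz("top",k(517,170),.002)
print("nose",nose,"edges",[np.degrees(np.arctan2(*(a-b)[1::-1])) for a,b in((n1,e1),(n2,e2))],"tailmid",(e1+e2)/2,"len",np.linalg.norm(nose-(e1+e2)/2))
tt=onz("top",k(719,106),.052);print("wtab top",tt,"scene",onz("scene",ks(69,432),.052), "nose scene",onz("scene",ks(172,383),.002))
tail=onz("scene",ks(66,485),.0);print("tail scene",tail)
p=(323.3,227.6);print("ptab top",onz("top",p,.05),onz("scene",ks(104,162),.05))
print("pnose",onz("top",(k(55,300)+k(44,374))/2,.008),onz("scene",ks(298,102),.008))
for n,uv,z in(("bowl",(103,287),.05),("dip",(338,280),.06),("jar",(381,278),.075),("wb1",(371,140),.01),("wb2",(427,215),.01)):print(n,onz("top",uv,z))
```

```text
nose [ 0.5912 -0.3107  0.002 ] edges [np.float64(96.48843657427967), np.float64(96.10115459671118)] tailmid [ 0.6031 -0.4192  0.014 ] len 0.10979629440744205
wtab top [ 0.6043 -0.412   0.052 ] scene [ 0.603  -0.4106  0.052 ] nose scene [ 0.5921 -0.3106  0.002 ]
tail scene [ 0.5999 -0.4142  0.    ]
ptab top [ 0.448  -0.2292  0.05  ] [ 0.4487 -0.2287  0.05  ]
pnose [ 0.4737 -0.0586  0.008 ] [ 0.4769 -0.0598  0.008 ]
bowl [0.2763 0.3413 0.05  ]
dip [ 0.3129 -0.2693  0.06  ]
jar [ 0.322  -0.3776  0.075 ]
wb1 [ 0.6952 -0.3589  0.01  ]
wb2 [ 0.4925 -0.5139  0.01  ]
```

play_rows:
  motion: [17.4,33.2,-8,0,0,0.0967,-1,17.4,33.2,-8,0,0,0.0967,-1,17.4,33.2,-8,0,0,0.0967,-1,17.4,33.2,-8,0,0,0.0967,-1,17.4,33.2,-8,0,0,0.0967,-1,17.4,33.2,-8,0,0,0.0967,-1,17.4,33.2,-8,0,0,0.0967,-1,17.4,33.2,-8,0,0,0.0967,-1,17.4,33.2,-8,0,0,0.0967,-1,17.4,33.2,-8,0,0,0.0967,-1]
  newtons: 25

```text
time: 1.1
tcp_pos: [0.4489, -0.2281, 0.3243]
orientation: [-2.377, -2.054, 0.0]
force: [0.3, -0.2, 0.5]
gripper_width: 0.0852
```

play_rows:
  motion: [0,0,0,0,0,0,-1,0,0,0,0,0,0,-1,0,0,0,0,0,0,-1]

```text
time: 1.4
tcp_pos: [0.4481, -0.2302, 0.3247]
orientation: [-2.382, -2.048, 0.001]
force: [0.3, 0.7, -0.5]
gripper_width: 0.0855
```

```bash
cat > st.py <<'E'
from h import *
from scipy.spatial.transform import Rotation as R
s=status.observe();np.set_printoptions(precision=4,suppress=True)
M=R.from_rotvec(s["orientation"]).as_matrix()
j=np.degrees(np.arctan2(M[1,1],M[0,1]))
print("t",s["time"],"tcp",s["tcp_pos"],"jaw",j,(j+90)%180-90,"z",M[:,2],"F",s["force"],"w",s["gripper_width"],"q",s["qpos"])
E
python3 st.py
```

```text
t 1.4 tcp [ 0.4481 -0.2302  0.3247] jaw -8.640920101648677 -8.640920101648675 z [-0.0004 -0.0003 -1.    ] F [ 0.3196  0.7023 -0.4525] w 0.08553720879355704 q [ 0.614   0.4581 -0.3353  1.9781  0.2182  0.7399 -0.0021]
```

play_rows:
  motion: [0,0.5,-25,0,0,0,-1,0,0.5,-25,0,0,0,-1,0,0,-25,0,0,0,-1,0,0,-25,0,0,0,-1,0,0,-20,0,0,0,-1,0,0,-10,0,0,0,-1,0,0,-8,0,0,0,-1,0,0,0,0,0,0,-1,0,0,0,0,0,0,-1]

```text
time: 2.3
tcp_pos: [0.4487, -0.2288, 0.1873]
orientation: [2.381, 2.049, 0.0]
force: [0.1, -0.9, -0.5]
gripper_width: 0.0854
```

play_rows:
  motion: [0,0,0,0,0,0,1,0,0,0,0,0,0,1,0,0,0,0,0,0,1,0,0,0,0,0,0,1,0,0,0,0,0,0,1,0,0,0,0,0,0,1,0,0,0,0,0,0,1,0,0,0,0,0,0,1]

```text
time: 3.1
tcp_pos: [0.4486, -0.2285, 0.1868]
orientation: [2.38, 2.05, 0.0]
force: [-1.2, 0.2, 6.5]
gripper_width: 0.0135
```

```bash
python3 st.py
python3 - <<'E'
from h import *
s=viewer.grab_frame("scene");cv2.imwrite("pics/s1.png",s);t=viewer.grab_frame("top");cv2.imwrite("pics/t1.png",t)
cv2.imwrite("pics/s1c.png",cv2.resize(s[140:310,180:400],None,fx=3,fy=3))
E
```

```text
t 3.1 tcp [ 0.4486 -0.2285  0.1868] jaw -8.53717971018884 -8.537179710188838 z [ 0.0001 -0.0001 -1.    ] F [-1.23    0.2421  6.5166] w 0.013536289503422588 q [ 0.524   0.6936 -0.2285  2.0455  0.3483  0.4385 -0.1195]
```

View pics/s1c.png

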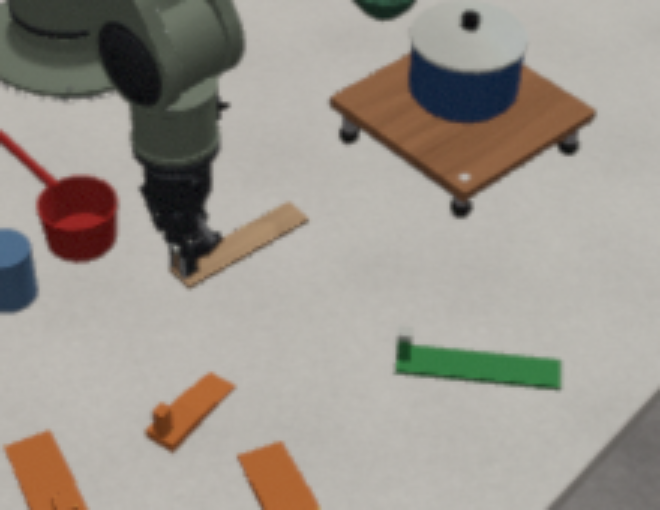

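The fingers hold the wood tab at scene (242,232), with an opening of 13.5 mm. The plate is still flat. I relieve the downward press and then slide the plate sideways into line.

play_rows:
  motion: [0,0,1,0,0,0,1,0,0,0,0,0,0,1,0,0,0,0,0,0,1]

```text
time: 3.5
tcp_pos: [0.4485, -0.2285, 0.1876]
orientation: [-2.381, -2.05, 0.0]
force: [-0.3, 0.4, -0.9]
gripper_width: 0.0136
```

play_rows:
  motion: [10,0,0.5,0,0,0.0035,1,17,0,0,0,0,0.0035,1,17,0,0,0,0,0.0035,1,17,0,0,0,0,0.0035,1,17,0,0,0,0,0.0035,1,17,0,0,0,0,0.0035,1,17,0,0,0,0,0.0035,1,17,0,0,0,0,0.0035,1,11,0,0,0,0,0.0035,1,6.5,0,0,0,0,0.0035,1]

```text
time: 4.5
tcp_pos: [0.596, -0.2282, 0.188]
orientation: [-2.344, -2.092, -0.0]
force: [0.2, 0.4, -1.9]
gripper_width: 0.0138
```

play_rows:
  motion: [0,0,0,0,0,0,1,0,0,0,0,0,0,1]

```text
time: 4.7
tcp_pos: [0.5946, -0.2286, 0.188]
orientation: [-2.344, -2.091, 0.001]
force: [-0.2, -0.2, -0.7]
gripper_width: 0.0137
```

```bash
python3 st.py
python3 - <<'E'
from m import *
s=viewer.grab_frame("scene");cv2.imwrite("pics/s2.png",s);t=viewer.grab_frame("top");cv2.imwrite("pics/t2.png",t)
cv2.imwrite("pics/s2c.png",np.hstack([cv2.resize(s[140:310,200:400],None,fx=2,fy=2),cv2.resize(t[110:280,180:380],None,fx=2,fy=2)]))
E
```

```text
t 4.7 tcp [ 0.5946 -0.2286  0.188 ] jaw -6.543330727140763 -6.543330727140756 z [-0.0007  0.     -1.    ] F [-0.2055 -0.2055 -0.651 ] w 0.013708283394851377 q [ 0.4473  0.8273 -0.2637  1.6836  0.3131  0.673  -0.0957]
```

View pics/s2c.png

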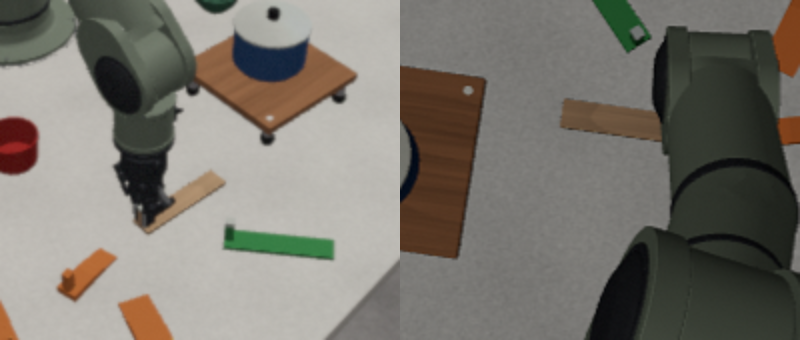

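The plate followed, flat on the counter. Its nose is at top (261,167), clear of the stand. I check its line against the foot.

Run:
```python
from m import *
np.set_printoptions(precision=4,suppress=True)
t=cv2.imread("pics/t2.png")
m=mask(t,(250,150,55,35),lambda h:(h[...,1]>60)&(h[...,0]<25)); q,c=quad(m)
w=np.array([onz("top",p,.008)[:2] for p in q]);print(w)
for i in range(4):
    d=w[(i+1)%4]-w[i];print(np.linalg.norm(d),np.degrees(np.arctan2(d[1],d[0])))
F=np.array([.6292,.0643]);a=np.radians(83.4);d=np.array([np.cos(a),np.sin(a)])
i=np.argsort(w[:,1])[-2:];n=w[i].mean(0);print("nose",n,"ahead to foot",(F-n)@d,"lateral",(F-n)@[d[1],-d[0]])
```

```text
[[ 0.594  -0.0547]
 [ 0.6342 -0.059 ]
 [ 0.6202 -0.1815]
 [ 0.58   -0.1769]]
0.04043323452298697 -6.161825082081884
0.12326681432725284 -96.51897484309222
0.04039140191132834 173.38419231888582
0.12294652118862362 83.50018088137892
nose [ 0.6141 -0.0569] ahead to foot 0.12210850247356406 lateral 0.0011076608403387512
```

play_rows:
  motion: [1,8,0,0,0,0,1,1.9,15,0,0,0,0,1,1.9,15,0,0,0,0,1,2,16,0,0,0,0,1,2,16,0,0,0,0,1,2,16,0,0,0,0,1,2,16,0,0,0,0,1,2,16,0,0,0,0,1,2,15,0,0,0,0,1,1.2,10,0,0,0,0,1]

```text
time: 5.8
tcp_pos: [0.6133, -0.0837, 0.1882]
orientation: [-2.343, -2.092, -0.001]
force: [0.7, 0.1, -0.3]
gripper_width: 0.0136
```

play_rows:
  motion: [0,0,0,0,0,0,1,0,0,0,0,0,0,1]

```text
time: 6.0
tcp_pos: [0.613, -0.0858, 0.1882]
orientation: [2.344, 2.091, -0.001]
force: [-0.5, -0.7, -0.6]
gripper_width: 0.0137
```

```bash
python3 st.py
python3 - <<'E'
from m import *
s=viewer.grab_frame("scene");cv2.imwrite("pics/s3.png",s);t=viewer.grab_frame("top");cv2.imwrite("pics/t3.png",t)
cv2.imwrite("pics/s3c.png",np.hstack([cv2.resize(s[120:290,220:420],None,fx=2,fy=2),cv2.resize(t[110:280,110:310],None,fx=2,fy=2)]))
E
```

```text
t 6.0 tcp [ 0.613  -0.0858  0.1882] jaw -6.541078511357436 -6.541078511357441 z [-0.0001 -0.0005 -1.    ] F [-0.4809 -0.73   -0.6285] w 0.01374294896208337 q [ 0.2075  0.8052 -0.2443  1.7359  0.2984  0.6372 -0.3201]
```

View pics/s3c.png

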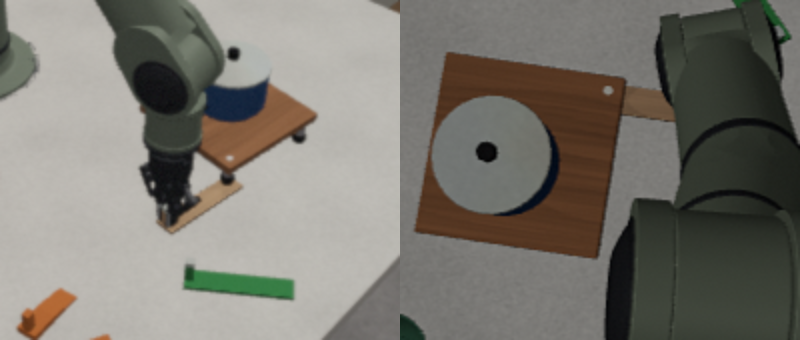

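The plate lies under the dotted corner. In the scene crop its nose shows just past the foot, and the stand has not moved. I release, rise, and go over to the orange shim.

play_rows:
  motion: [0,0,0,0,0,0,-1,0,0,0,0,0,0,-1,0,0,0,0,0,0,-1,0,0,0,0,0,0,-1,0,0,0,0,0,0,-1,0,0,5,0,0,0,-1,0,0,25,0,0,0,-1,0,0,30,0,0,0,-1,0,0,30,0,0,0,-1,0,0,20,0,0,0,-1]

```text
time: 7.1
tcp_pos: [0.6132, -0.0855, 0.3007]
orientation: [2.343, 2.09, 0.002]
force: [0.6, 1.3, 0.1]
gripper_width: 0.0856
```

play_rows:
  motion: [-1,-15,0,0,0,0.0225,-1,-1,-35,0,0,0,0.0225,-1,-1,-35,0,0,0,0.0225,-1,-1,-35,0,0,0,0.0225,-1,-1,-35,0,0,0,0.0225,-1,-1,-35,0,0,0,0.0225,-1,-1,-35,0,0,0,0.0225,-1,-1,-35,0,0,0,0.0225,-1,-1,-35,0,0,0,0.0225,-1,-1,-30,0,0,0,0.0225,-1]

```text
time: 8.1
tcp_pos: [0.6025, -0.4125, 0.2986]
orientation: [2.095, 2.341, -0.001]
force: [-0.0, -0.2, 0.5]
gripper_width: 0.0856
```

play_rows:
  motion: [0,0,0,0,0,0,-1,0,0,0,0,0,0,-1]

```text
time: 8.3
tcp_pos: [0.6027, -0.4108, 0.2982]
orientation: [-2.096, -2.34, -0.0]
force: [-0.4, 1.1, 0.1]
gripper_width: 0.0853
```

```bash
python3 st.py
python3 - <<'E'
from m import *
np.set_printoptions(precision=4,suppress=True)
s=viewer.grab_frame("scene");cv2.imwrite("pics/s4.png",s);t=viewer.grab_frame("top");cv2.imwrite("pics/t4.png",t)
cv2.imwrite("pics/s4c.png",np.hstack([cv2.resize(s[120:290,220:420],None,fx=2,fy=2),cv2.resize(t[110:280,110:310],None,fx=2,fy=2)]))
d1=cen(mask(t,(208,149,13,13),lambda h:(h[...,1]<60)&(h[...,2]>110)));print(d1,onz("top",d1,.075))
E
```

```text
t 8.3 tcp [ 0.6027 -0.4108  0.2982] jaw 6.29119770421275 6.291197704212749 z [-0.0001  0.0004 -1.    ] F [-0.3799  1.0795  0.1266] w 0.08528476028537023 q [ 0.7058  0.8156 -0.3354  1.3578  0.2854  1.0158  0.4276]
[213.75  154.625] [0.6293 0.0639 0.075 ]
```

View pics/s4c.png

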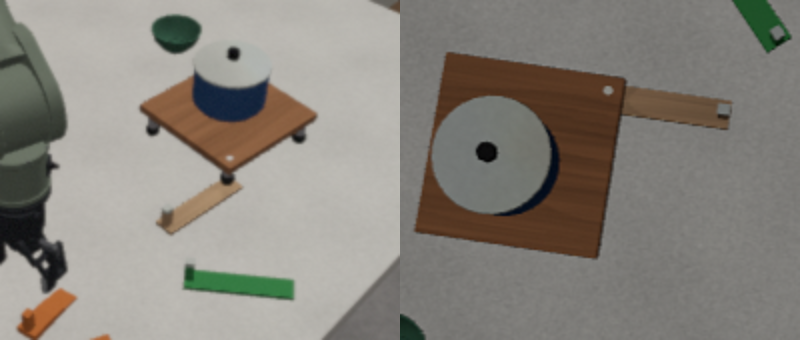

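The flat shim stays put with its tab at top (272,165), and the stand's dot is unmoved. Now I grip the orange shim.

play_rows:
  motion: [0,-1,-20,0,0,0,-1,0,0,-25,0,0,0,-1,0,0,-25,0,0,0,-1,0,0,-18,0,0,0,-1,0,0,-10,0,0,0,-1,0,0,-6,0,0,0,-1,0,0,0,0,0,0,-1,0,0,0,0,0,0,-1]

```text
time: 9.2
tcp_pos: [0.6033, -0.4116, 0.1951]
orientation: [2.094, 2.34, 0.0]
force: [-0.2, 0.5, 1.1]
gripper_width: 0.0857
```

play_rows:
  motion: [0,0,0,0,0,0,1,0,0,0,0,0,0,1,0,0,0,0,0,0,1,0,0,0,0,0,0,1,0,0,0,0,0,0,1,0,0,0,0,0,0,1,0,0,0,0,0,0,1,0,0,0,0,0,0,1]

```text
time: 10.0
tcp_pos: [0.6031, -0.4115, 0.1943]
orientation: [2.095, 2.341, -0.0]
force: [-1.1, -1.1, 2.8]
gripper_width: 0.0137
```

```bash
python3 st.py
python3 - <<'E'
from m import *
np.set_printoptions(precision=4,suppress=True)
t=cv2.imread("pics/t4.png")
m=mask(t,(260,155,25,22),lambda h:(h[...,1]<60)&(h[...,2]>125));
x=cen(m);print("ptab",x,m.sum()/255,onz("top",x,.05))
m=mask(t,(225,150,55,28),lambda h:(h[...,1]>60)&(h[...,0]<25)); q,c=quad(m)
w=np.array([onz("top",p,.008)[:2] for p in q]);print(w)
F=np.array([.6292,.0643]);a=np.radians(83.4);d=np.array([np.cos(a),np.sin(a)])
i=np.argsort(w[:,1])[:2];n=w[i].mean(0);print("tail",n,"ahead to foot",(F-n)@d,"lateral",(F-n)@[d[1],-d[0]])
for i in range(4):
    e=w[(i+1)%4]-w[i];print(np.linalg.norm(e),np.degrees(np.arctan2(e[1],e[0])))
E
```

```text
t 10.0 tcp [ 0.6031 -0.4115  0.1943] jaw 6.356189095423039 6.356189095423034 z [ 0.0001 -0.0001 -1.    ] F [-1.0869 -1.1251  2.8397] w 0.013686136619572969 q [ 0.6918  0.939  -0.307   1.395   0.3284  0.8577  0.3984]
ptab [278.5373 162.9851] 67.0 [ 0.6166 -0.1062  0.05  ]
[[ 0.6078  0.0462]
 [ 0.6477  0.0422]
 [ 0.6319 -0.0964]
 [ 0.5921 -0.092 ]]
tail [ 0.612  -0.0942] ahead to foot 0.15940507987827096 lateral -0.0011095141721661837
0.04008808213126317 -5.785986653741195
0.13944408687162638 -96.51991648608403
0.040039038750943404 173.70044048648546
0.13908458851836442 83.49905404206338
```

The shim is gripped at 13.7 mm. The flat shim's tab sits 151 mm behind the foot with a lateral offset of 1 mm. I lift and carry the orange shim over it.

play_rows:
  motion: [0,0,5,0,0,0,1,0,0,10,0,0,0,1,0,0,15,0,0,0,1,0,0,15,0,0,0,1,0,0,15,0,0,0,1,0,0,10,0,0,0,1,0,0,0,0,0,0,1]
  newtons: 40

```text
time: 10.7
tcp_pos: [0.6034, -0.4117, 0.2664]
orientation: [2.093, 2.339, 0.001]
force: [-0.7, 0.4, -1.1]
gripper_width: 0.0134
```

play_rows:
  motion: [1,20,0,0,0,-0.0226,1,1,35,0,0,0,-0.0226,1,1,35,0,0,0,-0.0226,1,1,35,0,0,0,-0.0226,1,1,35,0,0,0,-0.0226,1,1,35,0,0,0,-0.0226,1,1,35,0,0,0,-0.0226,1,1,35,0,0,0,-0.0226,1,1,25,0,0,0,-0.0226,1,1,15,0,0,0,-0.0226,1]

```text
time: 11.7
tcp_pos: [0.613, -0.1039, 0.2638]
orientation: [-2.343, -2.091, -0.0]
force: [-0.1, 0.2, -0.5]
gripper_width: 0.0135
```

play_rows:
  motion: [0.5,15,0,0,0,0,1,0.5,10,0,0,0,0,1,0,0,0,0,0,0,1,0,0,0,0,0,0,1]

```text
time: 12.1
tcp_pos: [0.614, -0.0822, 0.2641]
orientation: [2.346, 2.09, -0.001]
force: [0.3, 0.5, -0.6]
gripper_width: 0.0134
```

```bash
python3 st.py
python3 - <<'E'
from m import *
np.set_printoptions(precision=4,suppress=True)
s=viewer.grab_frame("scene");cv2.imwrite("pics/s5.png",s);t=viewer.grab_frame("top");cv2.imwrite("pics/t5.png",t)
cv2.imwrite("pics/s5c.png",np.hstack([cv2.resize(s[130:260,260:370],None,fx=3.6,fy=3.6),cv2.resize(t[110:240,180:290],None,fx=3.6,fy=3.6)]))
E
```

```text
t 12.1 tcp [ 0.614  -0.0822  0.2641] jaw -6.60521945345954 -6.60521945345954 z [-0.0002 -0.0004 -1.    ] F [ 0.2878  0.5044 -0.5835] w 0.013368187917517461 q [ 0.2183  0.694  -0.2687  1.7127  0.2474  0.7684 -0.2853]
```

View pics/s5c.png

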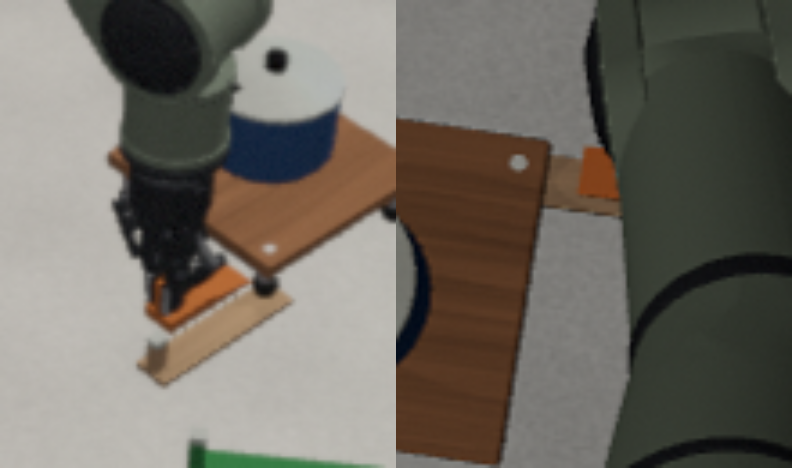

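The shim is held level above the flat one, with its nose at top (231,158). It still needs 18 mm forward before I lower it.

play_rows:
  motion: [0.5,9,0,0,0,0,1,0.5,9,0,0,0,0,1,0,0,-15,0,0,0,1,0,0,-15,0,0,0,1,0,0,-14,0,0,0,1,0,0,-8,0,0,0,1,0,0,-4,0,0,0,1,0,0,0,0,0,0,1,0,0,0,0,0,0,1]

```text
time: 13.1
tcp_pos: [0.6152, -0.0635, 0.2085]
orientation: [2.345, 2.09, 0.0]
force: [-0.3, 0.1, -0.4]
gripper_width: 0.0132
```

```bash
python3 st.py
python3 - <<'E'
from m import *
np.set_printoptions(precision=4,suppress=True)
s=viewer.grab_frame("scene");cv2.imwrite("pics/s6.png",s);t=viewer.grab_frame("top");cv2.imwrite("pics/t6.png",t)
cv2.imwrite("pics/s6c.png",np.hstack([cv2.resize(s[160:260,260:370],None,fx=3.6,fy=3.6),cv2.resize(t[110:210,180:290],None,fx=3.6,fy=3.6)]))
E
```

```text
t 13.1 tcp [ 0.6152 -0.0635  0.2085] jaw -6.596058075388367 -6.59605807538837 z [ 0.0004 -0.     -1.    ] F [-0.3461  0.1437 -0.3886] w 0.013216806517863373 q [ 0.1718  0.7728 -0.2446  1.7346  0.2767  0.6677 -0.3395]
```

View pics/s6c.png

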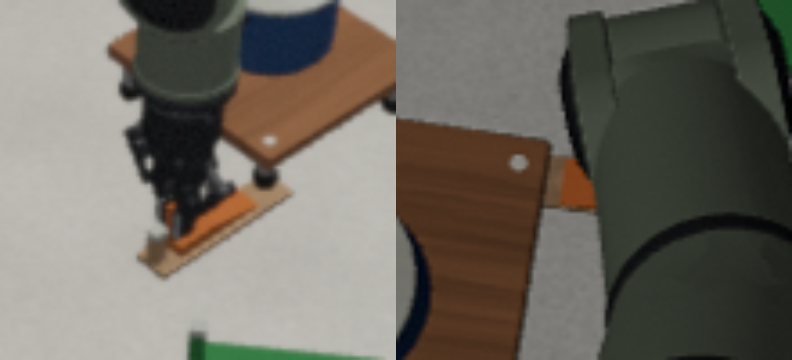

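The shim is just above the flat plate, its nose at top (226,161) just short of the stand's edge, laterally on the plate. I lower slowly to contact.

play_rows:
  motion: [0,0,-2,0,0,0,1,0,0,-1,0,0,0,1,0,0,-1,0,0,0,1,0,0,0,0,0,0,1,0,0,0,0,0,0,1]

```text
time: 13.7
tcp_pos: [0.615, -0.0635, 0.2042]
orientation: [-2.345, -2.09, 0.0]
force: [0.7, -0.1, -0.2]
gripper_width: 0.0136
```

play_rows:
  motion: [0,0,-1,0,0,0,1,0,0,0,0,0,0,1,0,0,0,0,0,0,1]

```text
time: 14.0
tcp_pos: [0.615, -0.0635, 0.2032]
orientation: [-2.345, -2.09, 0.0]
force: [-0.2, 0.6, -0.7]
gripper_width: 0.0131
```

play_rows:
  motion: [0,0,-0.7,0,0,0,1,0,0,0,0,0,0,1,0,0,0,0,0,0,1]

```text
time: 14.3
tcp_pos: [0.615, -0.0635, 0.2025]
orientation: [-2.345, -2.09, 0.0]
force: [-0.0, -0.0, -0.5]
gripper_width: 0.0134
```

play_rows:
  motion: [0,0,0,0,0,0,0.4,0,0,0,0,0,0,0.4,0,0,0,0,0,0,0.4,0,0,1,0,0,0,0.4,0,0,0,0,0,0,0.4]

```text
time: 14.8
tcp_pos: [0.6151, -0.0635, 0.2036]
orientation: [2.345, 2.09, 0.0]
force: [0.7, 0.2, 0.5]
gripper_width: 0.0258
```

play_rows:
  motion: [0,0,0,0,0,0,1,0,0,0,0,0,0,1,0,0,0,0,0,0,1,0,0,0,0,0,0,1,0,0,0,0,0,0,1]
  newtons: 25

```text
time: 15.3
tcp_pos: [0.6151, -0.0635, 0.2036]
orientation: [2.345, 2.09, 0.0]
force: [-1.2, 0.1, 4.2]
gripper_width: 0.0136
```

```bash
python3 st.py
python3 - <<'E'
from m import *
np.set_printoptions(precision=4,suppress=True)
s=viewer.grab_frame("scene");cv2.imwrite("pics/s7.png",s);t=viewer.grab_frame("top");cv2.imwrite("pics/t7.png",t)
cv2.imwrite("pics/s7c.png",np.hstack([cv2.resize(s[160:260,260:370],None,fx=3.6,fy=3.6),cv2.resize(t[110:210,180:290],None,fx=3.6,fy=3.6)]))
E
```

```text
t 15.3 tcp [ 0.6151 -0.0635  0.2036] jaw -6.59538162951463 -6.595381629514634 z [ 0.0002 -0.     -1.    ] F [-1.2126  0.1019  4.1521] w 0.013617735032204616 q [ 0.1701  0.7801 -0.2423  1.7357  0.2791  0.6595 -0.3417]
```

View pics/s7c.png

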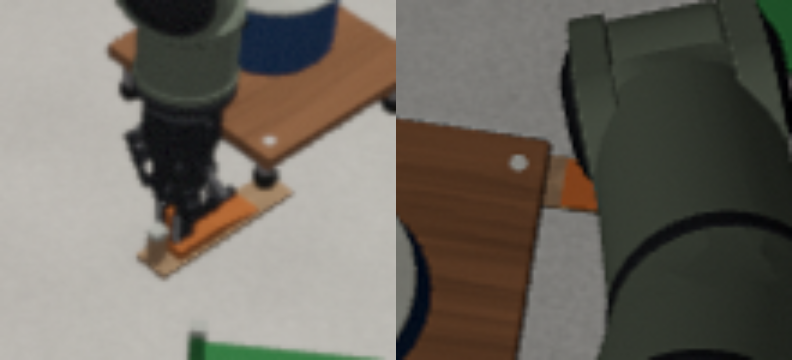

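The shim settled flat and is regripped. I take out the downward press, then feed it forward.

play_rows:
  motion: [0,0,0.6,0,0,0,1,0,0,0,0,0,0,1,0.3,3,0,0,0,0,1,0.6,5,0,0,0,0,1,0.6,5,0,0,0,0,1,0.6,5,0,0,0,0,1,0.6,5,0,0,0,0,1,0.6,5,0,0,0,0,1,0,0,0,0,0,0,1,0,0,0,0,0,0,1]

```text
time: 16.4
tcp_pos: [0.6183, -0.0355, 0.2041]
orientation: [2.345, 2.09, -0.0]
force: [0.6, -0.3, -0.6]
gripper_width: 0.0138
```

```bash
cat > f.py <<'E'
from h import *
import sys
np.set_printoptions(precision=4,suppress=True)
d=np.array([.115,.9934,0]);F=np.array([.6292,.0643,0]);L=[];P=[]
for i in range(int(sys.argv[1]) if len(sys.argv)>1 else 5):
    t=viewer.grab_frame("top");s=status.observe();L.append(s["force"]);P.append(s["tcp_pos"])
L=np.array(L);P=np.array(P);print("t",s["time"],"F",L.mean(0),"along",(L@d).mean().round(2),"sd",(L@d).std().round(2),"s",((F-P.mean(0))@d)*1e3,"tcp",P.mean(0))
E
python3 f.py 6
```

```text
t 16.7 F [ 0.036  -0.0746 -0.845 ] along -0.07 sd 0.64 s 100.64084239304667 tcp [ 0.6183 -0.0357  0.2041]
```

Run:
```python
from m import *
s=cv2.imread("pics/s4.png");
g=cv2.cvtColor(s,cv2.COLOR_BGR2HSV)[...,2]
for y in range(203,220): print(y,g[y,326:342])
# predicted silhouette bottom row for short-foot height h, and others for check
F=np.array([.6292,.0643]);C=np.array(viewer.calibration("scene")["cam_to_world"])[:3,3]
def bot(xy,h):
    th=np.linspace(0,2*np.pi,400);u=np.linspace(-1,0,200)
    P=np.array([[xy[0]+.014*np.sqrt(1-k*k)*np.cos(t),xy[1]+.014*np.sqrt(1-k*k)*np.sin(t),h+.014+.014*k] for t in th[::8] for k in u[::4]])
    return max((tuple(proj("scene",p)) for p in P),key=lambda q:q[1])
for h in(.012,.014,.016,.018,.020):print(h,bot(F,h))
x=np.array([.9934,-.115]);y=np.array([.115,.9934])
print("foot++",bot(F+.2*y,0),"foot--",bot(F-.2*x,0))
for (cx,cy) in((335,206),): pass
for nm,r in(("++",(362,372,180,196)),("--",(288,302,178,192))):
    print(nm);[print(yy,g[yy,r[0]:r[1]]) for yy in range(r[2],r[3])]
```

```text
203 [182 173 121  85  76  76  83 105 128 130 115  87  79  89 111 146]
204 [186 184 175 135  94  75  73  76  88  89  74  78 100 146 178 183]
205 [184 185 184 177 148  86  74  75  77  73  82 109 148 178 183 184]
206 [186 187 186 178 142  79  76  77  74  79 121 171 182 185 184 184]
207 [184 187 186 174  96  59  73  77  71  64  87 140 182 185 185 186]
208 [184 184 185 172  76  33  55  63  59  51  63 131 181 185 184 186]
209 [186 185 185 173  79  21  24  26  25  25  51 119 180 184 184 185]
210 [185 185 183 167 102  35  17  20  21  25  78 147 179 185 185 185]
211 [183 173 164 158 126  64  31  24  30  65 119 161 168 178 184 184]
212 [169 161 159 159 154 127  89  84  89 117 157 163 165 166 174 180]
213 [159 158 159 161 161 160 160 158 157 159 162 163 164 162 168 159]
214 [160 160 162 163 164 163 162 162 161 161 162 164 160 133 135 169]
215 [166 168 171 169 165 161 160 160 160 161 160 157 117 150 177 183]
216 [170 172 172 170 166 161 157 158 158 155 127 127 151 180 184 183]
217 [171 172 171 170 166 160 156 152 139 111 150 179 183 184 184 184]
218 [170 171 170 170 167 160 151 123 123 151 181 187 185 183 184 184]
219 [169 169 168 167 162 142 114 147 177 182 184 184 183 184 186 184]
0.012 (np.float64(333.08641607133364), np.float64(212.48096342972642))Traceback (most recent call last):
  File "<stdin>", line 11, in <module>
  File "<stdin>", line 10, in bot
  File "<stdin>", line 10, in <genexpr>
  File "h.py", line 10, in proj
    c=viewer.calibration(n);T=np.linalg.inv(np.array(c["cam_to_world"]))
ValueError: time passes only in moves, steps and waits
```

play_rows:
  motion: [0.2,2,0,0,0,0,1,0.2,2,0,0,0,0,1,0.2,2,0,0,0,0,1,0,0,0,0,0,0,1,0,0,0,0,0,0,1]

```text
time: 17.2
tcp_pos: [0.6189, -0.0294, 0.2041]
orientation: [-2.345, -2.09, 0.0]
force: [-0.9, -0.2, -0.6]
gripper_width: 0.0136
```

play_rows:
  motion: [0.1,1,0,0,0,0,1,0.1,1,0,0,0,0,1,0,0,0,0,0,0,1]

```text
time: 17.5
tcp_pos: [0.6191, -0.0274, 0.204]
orientation: [-2.345, -2.09, 0.0]
force: [0.4, -1.2, -1.7]
gripper_width: 0.0138
```

```bash
python3 f.py 4
```

```text
t 17.7 F [ 0.2107 -0.4402 -2.079 ] along -0.41 sd 0.56 s 92.33529979847803 tcp [ 0.6191 -0.0275  0.204 ]
```

Fz shifted by -1.2 N, so the foot is starting to touch the nose while the grip holds the shim a hair high. I lower to neutral and check.

play_rows:
  motion: [0,0,-0.4,0,0,0,1,0,0,0,0,0,0,1,0,0,0,0,0,0,1]

```text
time: 18.0
tcp_pos: [0.6192, -0.0275, 0.2037]
orientation: [2.345, 2.09, 0.0]
force: [-1.1, 0.3, -0.7]
gripper_width: 0.0137
```

```bash
python3 f.py 6
python3 - <<'E'
import h,cv2
s=h.viewer.grab_frame("scene");cv2.imwrite("pics/s8.png",s)
cv2.imwrite("pics/s8c.png",cv2.resize(s[150:250,270:380],None,fx=6,fy=6,interpolation=cv2.INTER_CUBIC))
E
```

```text
t 18.3 F [ 0.1429 -0.1697 -0.7842] along -0.15 sd 0.19 s 92.32481397399441 tcp [ 0.6191 -0.0275  0.2037]
```

View pics/s8c.png

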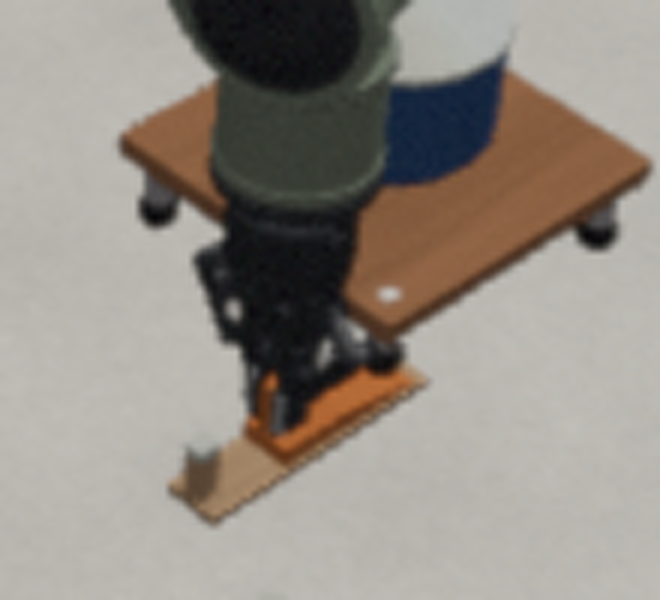

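The nose is now under the foot at scene (334,209), and forces are back at neutral. I go on in 1 mm steps.

play_rows:
  motion: [0.1,1,0,0,0,0,1,0,0,0,0,0,0,1,0,0,0,0,0,0,1]

```text
time: 18.65
tcp_pos: [0.6192, -0.0265, 0.2037]
orientation: [2.345, 2.09, -0.0]
force: [-0.4, -0.9, 0.3]
gripper_width: 0.0137
```

```bash
python3 f.py 4
```

```text
t 18.85 F [ 0.0145 -1.4378 -0.4048] along -1.43 sd 0.42 s 91.4043726040898 tcp [ 0.6192 -0.0266  0.2037]
```

play_rows:
  motion: [0.1,0.6,0,0,0,0,1,0,0,0,0,0,0,1,0,0,0,0,0,0,1]

```text
time: 19.15
tcp_pos: [0.6193, -0.0261, 0.2037]
orientation: [2.346, 2.09, -0.0]
force: [-0.5, -4.6, -0.0]
gripper_width: 0.0132
```

```bash
python3 f.py 5
```

```text
t 19.4 F [-0.4424 -4.3719  0.6763] along -4.39 sd 0.31 s 90.89884659953194 tcp [ 0.6193 -0.0261  0.2037]
```

play_rows:
  motion: [0,0.15,0,0,0,0,1,0,0,0,0,0,0,1,0,0,0,0,0,0,1]

```text
time: 19.7
tcp_pos: [0.6193, -0.0258, 0.2037]
orientation: [2.345, 2.09, -0.0]
force: [0.1, -5.2, 0.2]
gripper_width: 0.0132
```

```bash
python3 f.py 5
```

```text
t 19.95 F [-0.6697 -4.7286  0.6511] along -4.77 sd 0.54 s 90.68282088885334 tcp [ 0.6193 -0.0258  0.2037]
```

The push is 4.8 N along the shim, so it is seated. I release and rise.

play_rows:
  motion: [0,0,0,0,0,0,0.5,0,0,0,0,0,0,0.2,0,0,0,0,0,0,-0.2,0,0,0,0,0,0,-0.4,0,0,0,0,0,0,-0.4,0,0,5,0,0,0,-0.4,0,0,20,0,0,0,-0.4,0,0,30,0,0,0,-0.4,0,0,30,0,0,0,-0.4,0,0,20,0,0,0,-0.4]

```text
time: 20.95
tcp_pos: [0.6195, -0.0257, 0.3112]
orientation: [2.345, 2.089, 0.002]
force: [0.2, 0.2, -0.1]
gripper_width: 0.0598
```

play_rows:
  motion: [-10,-30,0,0,0,0,1,-20,-40,0,0,0,0,1,-20,-40,0,0,0,0,1,-20,-40,0,0,0,0,1,0,0,0,0,0,0,1,0,0,0,0,0,0,1]

```text
time: 21.55
tcp_pos: [0.549, -0.1766, 0.3092]
orientation: [2.347, 2.087, 0.0]
force: [0.7, 0.8, -0.3]
gripper_width: -0.0004
```

```bash
python3 st.py; python3 f.py 6
python3 - <<'E'
from m import *
np.set_printoptions(precision=4,suppress=True)
s=viewer.grab_frame("scene");cv2.imwrite("pics/s9.png",s);t=viewer.grab_frame("top");cv2.imwrite("pics/t9.png",t)
cv2.imwrite("pics/s9c.png",np.hstack([cv2.resize(s[160:260,270:380],None,fx=3.6,fy=3.6),cv2.resize(t[110:210,180:290],None,fx=3.6,fy=3.6)]))
d1=cen(mask(t,(208,149,13,13),lambda h:(h[...,1]<60)&(h[...,2]>110)));print(d1,onz("top",d1,.075))
d2=cen(mask(s,(328,193,14,11),lambda h:(h[...,1]<50)&(h[...,2]>160)));print(d2,onz("scene",d2,.075))
E
```

```text
t 21.55 tcp [ 0.549  -0.1766  0.3092] jaw -6.714716980951992 -6.714716980951991 z [ 0.0004 -0.0002 -1.    ] F [ 0.7185  0.8417 -0.2524] w -0.00040920288541797955 q [ 0.4094  0.5751 -0.2826  1.8044  0.2149  0.7916 -0.0989]
t 21.85 F [ 0.1639 -0.0236  0.0455] along -0.0 sd 0.63 s 246.63949115876716 tcp [ 0.5497 -0.1748  0.3088]
[213.75  154.625] [0.6293 0.0639 0.075 ]
[334.5 198.5] [0.6292 0.065  0.075 ]
```

View pics/s9c.png

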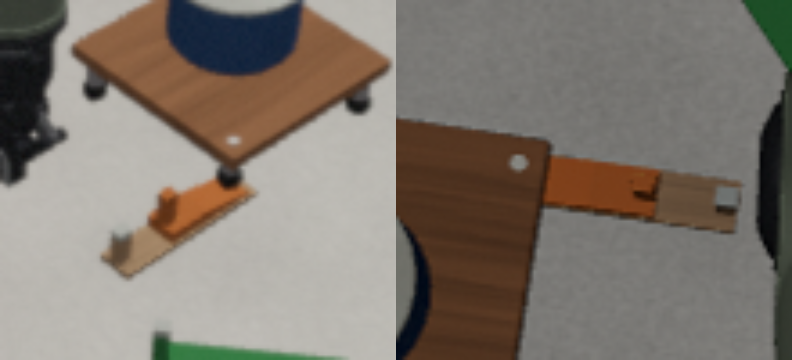

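Both shims are in place and released, with the wedge nose under the foot, and the dot is unmoved in both views. With closed fingers I move over the dot.

play_rows:
  motion: [7,20,0,0,0,0,1,9,28,0,0,0,0,1,9,28,0,0,0,0,1,9,28,0,0,0,0,1,9,28,0,0,0,0,1,9,28,0,0,0,0,1,9,28,0,0,0,0,1,9,27,0,0,0,0,1,9,24,-10,0,0,0,1,0,0,-20,0,0,0,1]

```text
time: 22.95
tcp_pos: [0.6292, 0.0677, 0.2795]
orientation: [2.341, 2.095, 0.006]
force: [0.5, 0.1, -0.1]
gripper_width: 0.0001
```

play_rows:
  motion: [0,0,-10,0,0,0,1,0,0,-6,0,0,0,1,0,0,0,0,0,0,1,0,0,0,0,0,0,1]

```text
time: 23.35
tcp_pos: [0.6285, 0.0628, 0.2632]
orientation: [2.346, 2.089, 0.001]
force: [0.4, -0.1, -1.0]
gripper_width: -0.0004
```

```bash
python3 f.py 6
python3 - <<'E'
from m import *
s=viewer.grab_frame("scene");cv2.imwrite("pics/s10.png",s);t=viewer.grab_frame("top");cv2.imwrite("pics/t10.png",t)
cv2.imwrite("pics/s10c.png",np.hstack([cv2.resize(s[80:260,240:400],None,fx=2.4,fy=2.4),cv2.resize(t[90:270,110:270],None,fx=2.4,fy=2.4)]))
E
```

```text
t 23.65 F [0.1293 0.1796 0.0028] along 0.19 sd 0.34 s 1.3335658881175387 tcp [0.6285 0.063  0.2633]
```

View pics/s10c.png

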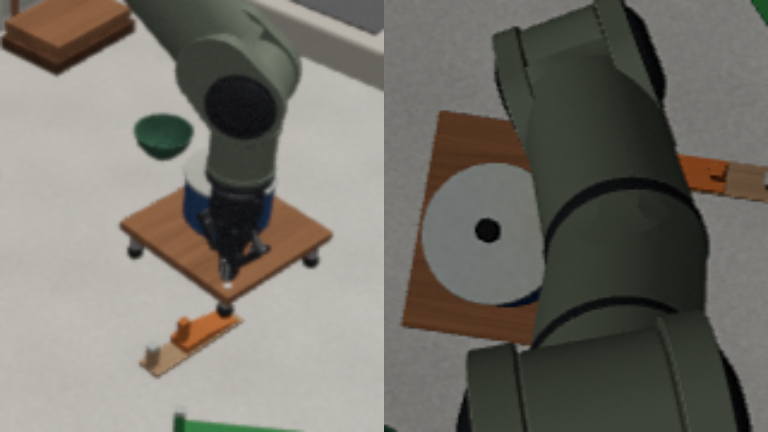

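The fingertips are over the dot (scene (335,197)), clear of the pot, with zero force. I come down slowly.

play_rows:
  motion: [0.7,1.3,-5,0,0,0,1,0,0,-5,0,0,0,1,0,0,-2,0,0,0,1,0,0,-1,0,0,0,1,0,0,-1,0,0,0,1,0,0,0,0,0,0,1,0,0,0,0,0,0,1]

```text
time: 24.45
tcp_pos: [0.6291, 0.0646, 0.2488]
orientation: [2.345, 2.09, 0.0]
force: [0.1, -0.1, -0.6]
gripper_width: 0.0003
```

play_rows:
  motion: [0,0,-0.5,0,0,0,1,0,0,0,0,0,0,1,0,0,0,0,0,0,1]

```text
time: 24.75
tcp_pos: [0.629, 0.0646, 0.2482]
orientation: [2.345, 2.09, 0.0]
force: [-0.1, -0.1, -0.5]
gripper_width: -0.0004
```

play_rows:
  motion: [0,0,-0.4,0,0,0,1,0,0,0,0,0,0,1,0,0,0,0,0,0,1]

```text
time: 25.05
tcp_pos: [0.629, 0.0645, 0.2478]
orientation: [2.346, 2.09, -0.0]
force: [-0.9, -0.6, -0.0]
gripper_width: -0.0002
```

play_rows:
  motion: [0,0,-0.4,0,0,0,1,0,0,0,0,0,0,1,0,0,0,0,0,0,1]

```text
time: 25.35
tcp_pos: [0.6291, 0.0646, 0.2477]
orientation: [2.345, 2.09, 0.0]
force: [-2.2, -0.8, 5.6]
gripper_width: -0.0
```

play_rows:
  motion: [0,0,-0.2,0,0,0,1,0,0,0,0,0,0,1,0,0,0,0,0,0,1]

```text
time: 25.65
tcp_pos: [0.6291, 0.0646, 0.2476]
orientation: [2.345, 2.09, 0.0]
force: [-2.6, -0.4, 7.0]
gripper_width: -0.0001
```

```bash
python3 f.py 6
```

```text
t 25.95 F [-2.1866 -0.7669  7.5846] along -1.01 sd 0.58 s -0.2547659685581448 tcp [0.6291 0.0646 0.2476]
```

play_rows:
  motion: [0,0,-0.2,0,0,0,1,0,0,0,0,0,0,1,0,0,0,0,0,0,1]

```text
time: 26.25
tcp_pos: [0.6291, 0.0646, 0.2476]
orientation: [2.345, 2.09, 0.0]
force: [-3.0, -1.2, 9.4]
gripper_width: 0.0001
```

```bash
python3 f.py 8
python3 - <<'E'
from m import *
s=viewer.grab_frame("scene");cv2.imwrite("pics/s11.png",s)
a=cv2.imread("pics/s10.png")[150:230,280:390].astype(int);print(np.abs(s[150:230,280:390].astype(int)-a)[:, 70:].mean())
E
```

```text
t 26.65 F [-2.6882 -0.9846  9.8329] along -1.29 sd 0.47 s -0.24562376524562884 tcp [0.6291 0.0646 0.2476]
1.36125
```

9.8 N held while the height stays at 0.2476, so there is no rocking. I hold a little longer, then lift off and retreat.

play_rows:
  motion: [0,0,0,0,0,0,1,0,0,0,0,0,0,1,0,0,0,0,0,0,1,0,0,0,0,0,0,1,0,0,0,0,0,0,1]

```text
time: 27.2
tcp_pos: [0.6291, 0.0646, 0.2476]
orientation: [2.345, 2.09, 0.0]
force: [-3.0, -0.8, 10.2]
gripper_width: -0.0003
```

play_rows:
  motion: [0,0,0.5,0,0,0,1,0,0,1,0,0,0,1,0,0,5,0,0,0,1,0,0,20,0,0,0,1,0,0,30,0,0,0,1,0,0,20,0,0,0,1,-5,-25,5,0,0,0,1,-10,-40,5,0,0,0,1,-10,-45,0,0,0,0,1,-10,-45,0,0,0,0,1]

```text
time: 28.2
tcp_pos: [0.5935, -0.0918, 0.3341]
orientation: [2.344, 2.091, 0.001]
force: [-0.0, -0.6, 0.1]
gripper_width: -0.0001
```

play_rows:
  motion: [-10,-45,0,0,0,0,1,-10,-45,0,0,0,0,1,0,-30,0,0,0,0,1,0,0,0,0,0,0,1,0,0,0,0,0,0,1,0,0,0,0,0,0,1]

```text
time: 28.8
tcp_pos: [0.5743, -0.2093, 0.3336]
orientation: [-2.344, -2.091, -0.001]
force: [0.5, 0.2, 0.7]
gripper_width: 0.0001
```

```bash
python3 st.py
python3 - <<'E'
from m import *
np.set_printoptions(precision=4,suppress=True)
s=viewer.grab_frame("scene");cv2.imwrite("pics/s12.png",s);t=viewer.grab_frame("top");cv2.imwrite("pics/t12.png",t)
cv2.imwrite("pics/s12c.png",np.hstack([cv2.resize(s[100:280,150:390],None,fx=1.65,fy=1.65),cv2.resize(t[110:290,90:330],None,fx=1.65,fy=1.65)]))
d1=cen(mask(t,(208,149,13,13),lambda h:(h[...,1]<60)&(h[...,2]>110)));print(d1,onz("top",d1,.075))
d2=cen(mask(s,(328,193,14,11),lambda h:(h[...,1]<50)&(h[...,2]>160)));print(d2,onz("scene",d2,.075))
br=lambda h:(h[...,1]>80)&(h[...,0]<25)
for n in("top0","t9","t12"):
    im=cv2.imread(f"pics/{n}.png");m=mask(im,(110,125,112,125),br);print(n,quad(m)[0].round(1).tolist())
    o=mask(im,(215,145,50,35),lambda h:(h[...,1]>150)&(h[...,0]<15));print("  orange",cen(o) if o.any() else None)
E
```

```text
t 28.8 tcp [ 0.5743 -0.2093  0.3336] jaw -6.514464930522263 -6.514464930522266 z [ 0.0002  0.0006 -1.    ] F [0.488  0.2395 0.7191] w 5.643672449221682e-05 q [ 0.4428  0.5908 -0.278   1.6934  0.1981  0.885  -0.03  ]
[213.75  154.625] [0.6293 0.0639 0.075 ]
[334.5 198.5] [0.6292 0.065  0.075 ]
top0 [[116.9000015258789, 225.39999389648438], [130.89999389648438, 134.8000030517578], [222.3000030517578, 148.8000030517578], [208.3000030517578, 239.39999389648438]]
  orange [217.3831 162.1688]
t9 [[116.9000015258789, 225.39999389648438], [130.5, 135.0], [223.60000610351562, 149.0], [210.0, 239.3000030517578]]
  orange [231.4652 161.5836]
t12 [[116.9000015258789, 225.39999389648438], [130.5, 135.0], [223.60000610351562, 149.0], [210.0, 239.3000030517578]]
  orange [231.8175 161.5313]
```

View pics/s12c.png

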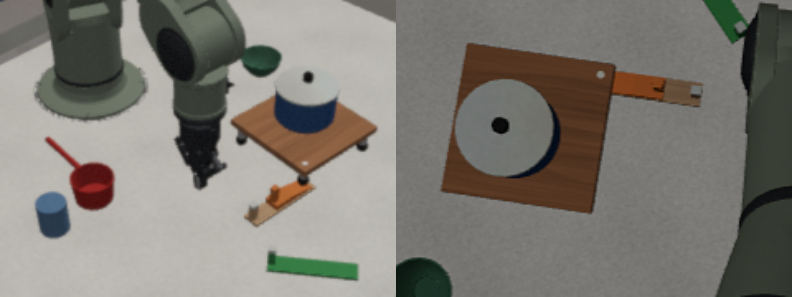

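The stand is unmoved, and the bowl, dipper and jar are in place. The orange centroid shifted by 0.35 px, so I check whether the wedge slipped.

Run:
```python
from m import *
np.set_printoptions(precision=2,suppress=True)
a=[]
for i in range(4):a.append(viewer.grab_frame("top").astype(float))
b=np.mean(a,0);t9=cv2.imread("pics/t9.png").astype(float);t12=cv2.imread("pics/t12.png").astype(float)
for x,n in((t9,"t9"),(t12,"t12"),(b,"now")):
    print(n,x[157:172,255:268,2].mean(0)-x[157:172,255:268,0].mean(0), "tab",x[160:166,242:258,2].mean(0))
s9=cv2.imread("pics/s9.png");s12=cv2.imread("pics/s12.png")
p=lambda im:im[205:230,305:345].astype(np.float32).mean(2)
print("scene shift",cv2.phaseCorrelate(p(s9),p(s12)))
q=lambda im:np.ascontiguousarray(im[150:180,222:280]).astype(np.float32).mean(2)
print("top shift",cv2.phaseCorrelate(q(t9),q(b)))
for n,(x,y,w,h) in dict(dip=(315,258,45,90),jar=(362,260,38,38),bowl=(78,262,50,50)).items():
    f=lambda im:np.ascontiguousarray(im[y:y+h,x:x+w]).astype(np.float32).mean(2)
    print(n,cv2.phaseCorrelate(f(cv2.imread("pics/top0.png")),f(cv2.imread("pics/t4.png"))))
```

```text
t9 [40.67 40.47 40.   39.33 38.8  38.67 38.33 37.4  36.67 36.4  36.13 35.6
 35.73] tab [122.67 122.67 121.33 113.33 100.67  92.17  91.    91.67  91.5   68.17
  68.67  95.67 101.5  100.5   99.83  99.67]
t12 [41.   41.07 40.33 39.53 38.93 39.   38.53 38.07 37.27 36.93 36.27 35.87
 36.07] tab [124.   124.17 122.   114.17 101.67  92.67  92.17  92.33  92.67  69.17
  69.67  96.   102.67 101.5  100.5  100.67]
now [41.08 40.8  40.35 39.58 39.03 38.93 38.58 37.77 37.23 36.92 36.33 35.95
 36.15] tab [123.71 123.83 122.17 114.25 101.67  93.04  92.04  92.17  92.33  68.79
  69.42  96.33 102.5  101.17 100.79 100.17]
scene shift ((0.011599096320111357, 0.4769404244625708), 1.0066799383163452)
top shift ((0.035011853823036176, 0.03746663164826458), 1.0023119893338945)
dip ((0.4721181818067812, 0.17556383681214527), 0.5229708930592478)
jar ((-4.788024113698459, 10.376222594886737), -0.025831671953201293)
bowl ((-0.02482338604616885, 0.004442522210908351), 0.992262628364563)
```

Run:
```python
from m import *
for n in("scene0","s12"):
    im=cv2.imread(f"pics/{n}.png")
    print(n,"jar",cen(mask(im,(165,210,35,40),lambda h:(h[...,1]>100)&(abs(h[...,0]-108)<15))),"dip",cen(mask(im,(172,178,52,52),lambda h:(h[...,1]>150)&((h[...,0]<8)|(h[...,0]>172)))),"bowl",cen(mask(im,(290,122,36,30),lambda h:(h[...,1]>90)&(abs(h[...,0]-75)<20))))
ctrl.hand_in();print("handed in")
```

```text
scene0 jar [181.4609375  229.63541667] dip [204.13464696 210.37931034] bowl [307.49122807 136.09473684]
s12 jar [181.53246753 229.66753247] dip [204.13957307 210.33497537] bowl [307.64516129 136.10752688]
the job is handed in; nothing more can be done
handed in
```

The pot stand no longer rocks, and the job is handed in at about 29 s of the 70 s allowed. No verdict comes back from the hand-in.

- **Flat shim:** it lies under the short foot and is released. Its tab is about 151 mm behind the foot's centre, with a lateral offset of about 1 mm.
- **Tapered shim:** it is on top of the flat one, with the foot's centre about 91 mm ahead of its tab. I pushed it until the force read 4.8 N and let go.
- **Press test:** closed fingers on the white dot held 9.8–10.2 N for about 1 s. The fingertips did not sink (TCP height 0.2476 m throughout). About 3 N of sideways force went with it.

**Last checks:**
- The stand's dot is at the same pixels in both views as before the work.
- The jar, dipper and bowl each moved less than 0.2 px in the scene view.
- An orange colour mask suggested the tapered shim had shifted 0.35 px after the press. The tab's brightness profile and the top-view image shift (0.04 px) showed it had not, so I took it as lighting noise.
- A scene-view image shift of 0.48 px vertically on the shims also disagreed. I did not resolve that one and relied on the top view.

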